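# Put the jar on show: sash up, quarter turn, sash down

## Task

Put the tall lidded jar on show in the glass counter case: raise the case's sash fully by its handle, turn the round stand by its upright post, the way that carries the jar (not the low tin) in under the sash, until it stops at a quarter turn, then lower the sash gently until it is fully shut. Touch neither the jar nor the tin: both must ride upright on the stand and never be struck by the sash. Leave the mug, the bottle and the dish where they are.

Things in the scene. Friction and masses are not known exactly. Their poses are not given: they have to be found in the camera images.
- case: Fixed low glass case. Origin: counter level under the sash's middle; x points from the sash into the case (away from the robot), y left, z up. The sash slides in the plane x = 0 between guides at y = -195 and +195 mm (14 mm wide, 220 mm tall). Behind it, x = 9 to 155 mm, are side panes, a back pane and a clear roof, top at z = 156 mm (rim strips to 162 mm).
- sash (a joint): Height of the sash above shut, m: 0 shut, 0.110 fully up (end stops); starts 0 to 20 mm ajar. Aluminium-edged glass panel 372 mm wide, 8 to 14 mm thick; shut, its lower edge is at z = 30 mm, its top rail's top at 150 mm. Friction holds it wherever it is left (about 13 N lifts it, 3 N lowers it).
- sash_grip (a point): Middle of the steel handle on top of the sash: a straight bar along the case's y, 130 mm long, 14 mm thick (case x), 18 mm tall, on a 10 mm pillar at 58 mm either side of the middle, underside 36 mm above the top rail. This point is 195 mm above the counter with the sash shut and rises with it.
- stand (a joint): Angle of the round stand (turntable) about its vertical axis, rad, counter-clockwise positive seen from above. Hard stops at -1.571 and +1.571, a quarter turn either way; starts within 0.15 of 0 with the post on the robot's side. Turns stiffly (0.12 N m, 1.5 N at the post), stays where it is left.
- stand_axis (a point): Centre of the stand's top face: a pale wooden disc 400 mm across, 12 mm thick, top 25 mm above the counter, at x = -95 mm, y = 0 in the case's frame, so that the disc runs in under the sash.
- post_grip (a point): Grip point, 68 mm above the counter, on the steel post that turns the stand: upright pin 16 mm thick with a 22 mm button top (74 to 86 mm above the counter), 80 mm from the stand's axis. At joint 0 it lies on the -x side (case's frame) of the axis, at +1.571 on the -y side, at -1.571 on the +y side.
- jar: Loose tall white ceramic jar with lid and knob, 72 mm across, 80 mm tall, about 0.35 kg; origin: centre of its underside. On the stand about 155 mm from the axis, left (+y) or right (-y) of it. If left, turning the stand clockwise (to -1.571) carries it into the case; if right, counter-clockwise (to +1.571).
- tin: Loose low round steel tin, 92 mm across, 34 mm tall, 0.25 kg; origin at the centre of its underside. Stands on the stand across from the jar, about 155 mm from the axis.
- mug: Bystander: white mug with handle, 76 mm across, 85 mm tall, on the counter left of the stand; origin under its centre.
- bottle: Bystander: squat amber glass jar with steel cap and paper label, 54 mm across, 110 mm tall, on the counter right of the case; origin under its centre.
- dish: Bystander: small white dish, 110 mm across, 16 mm tall, on the counter right of the stand; origin under its centre.
There are look-alikes about, which are no part of the job. Leave any brown look-alike of the jar alone.

How it is judged:
By the outcome, as a careful person would: the job done as asked, in the order asked, and still so for the second after the job is handed in, with the robot touching nothing.
It also fails if it takes over 72 s, if anything falls off the work surface, if the arm or the gripper's body presses on something with over 40 N, if the wrist force passes 120 N, or if a joint passes its speed limit or range.

## Robot

A 6-joint arm with a two-finger parallel gripper is mounted at the origin on the work surface. World frame = base frame: x ahead of the robot, y to its left, z up, the work surface at z = 0. Lengths are in mm, angles in rad, forces in N, time in s.
With the tool pointing down it reaches from about 350 to 875 mm from the base axis. Payload 4.2 kg.
Tool frame: the origin (TCP) lies midway between the tips of the shut fingers; the grasp point (between the pads) lies 19 mm behind it; z points along the fingers, y is the line along which they close (so a half turn about z gives the same grasp; the last joint's range is limited). The gripper opens to 85 mm and grips with 20 to 120 N. Pads are 22 mm wide; open, the fingers measure 114 mm over their backs; the gripper's body (76 mm by 85 mm) begins 54 mm behind the grasp point. The pads swing forward as they close: fully open they stand 13 mm farther back than shut.
Start: joints at [-0.93, 0.385, 0.008, 0, -1.194, -0.259], TCP at [232.883, -579.97, 231.312] pointing down, gripper open.
Joint ranges: [-3.14, 3.14], [-1.21, 2.06], [-1.07, 1.41], [-3.16, 2.05], [-2.99, -0.16], [-3.1, 3.1]. Speed limits (rad/s): [2.79, 2.79, 3.14, 3.14, 3.14, 3.14].

## Interface

Orientations are given as a unit quaternion [x, y, z, w].
In Python, from bench import arm gives the robot as it stands.
- The arm moves only by the tool send_rows, never from a script. Its argument "targets" is a list of rows, each an object of numbers: "gripper": the gripper command: -1 is fully open, 1 is shut, values between are in proportion; "x", "y", "z": the shift along the tool's x, y, z in cm; "ax", "ay", "az": the turn, a rotation vector about the tool's x, y, z in degrees. A call has 1 to 5 rows; each row shifts and turns the commanded pose from where the row before left it, along the tool's axes as they then stand; what a row does not reach is not made up. A row lasts 1/12 s, in which the tool goes at most 41.7 mm and 7.16 degrees, less where a joint would pass 70% of its speed; a pose out of reach is approached as far as the arm can. A call is refused whole if a number of a shift passes 4.17 or a number of a turn 7.16, either way. A call with a gripper value outside its range is refused whole. The fingers move at their own pace and stop on an object; the grip force is fixed at half the most. Time passes only in rows, so rows that do not move let the fingers close. It gives the time, the measured TCP pose, the force, the opening and the grip force at its end, in the units of the state.
- arm.read_state(): the state, without advancing time (a new reading comes with each control period).
- arm.get_image(name): name is "scene" or "top" or "wrist"; returns (picture, depth): 480x640x3 uint8, red, green, blue; 480x640 float32, mm along the optical axis (not along the pixel's ray), 0 where there is no reading.
- arm.camera_model(name): a dict with "fx", "fy", "cx", "cy" (pixels), "cam_to_world" (4x4, takes a point from camera to world coordinates). Camera axes: x right, y down, z forward; pixel columns grow to the right and rows downward; lengths in mm; the calibration is good to about 2 mm. A picture is of the moment at which its call begins: read the wrist's pose just before it. camera_model takes no time and is no camera call; for the wrist camera it gives the pose at the moment of the call.
- arm.job_done(): hands the job in; it is judged then, once.
Trained networks look in the newest picture that a camera, given by its name, has taken for a name from the list of things; names that differ only in an ending like _2 or _b are one class to them, and where a whole thing is asked for, a point or a joint stands for the part that bears it (a point fixed in the world has none). Each returns a list of dicts, best first, with "score" (0 to 1); they miss things now and then, are a little off and sometimes report something else, mostly with a low value. They report only what shows in the picture. A call takes as long as a camera call. They do not tell look-alikes from the thing itself.
- arm.boxes_of(camera, thing): "rect" ([left, top, width, height] in pixels, round what is visible of it).
The state is a dict: "clock": time; "joints": joint angles; "joint_vel": joint speeds; "joint_efforts": joint torques, N m; "position": TCP position; "ee_rot": TCP orientation; "contact_force": force on the tool from outside, world axes, zero at the start; "wrist_torque": the same for the moment, N m; "gripper_width": finger opening in mm; "grasp_force": force on a finger pad.
Only numpy, scipy, OpenCV 4.12 (cv2) and the standard library are available. Lean on these libraries where they do the work, as an engineer would, in place of code of your own. Each camera call takes 0.05 s, during which the arm holds its last target. There are 200 camera calls.

## Working session

There is one attempt and no reset: what is moved stays moved. The work goes in short steps, Python scripts to look and compute and a tool call to move; the robot and the scene stay as the last step left them, time stands still between calls to the robot, and variables do not carry over. Pictures are saved under pics/ and viewed, at most 10 in all, crops included, and the job is handed in when it is done.

Besides the shell and the picture viewer there is one more tool, called as a command line: name --argument value ..., lists and objects as JSON in quotes. send_rows: Moves the arm, as the interface text tells. Its arguments: {"type":"object","properties":{"targets":{"type":"array"}},"required":["targets"]}

```bash
mkdir -p pics
cat > h.py <<'E'
import numpy as np, cv2
from bench import arm
def shot(n,f=None):
    p,d=arm.get_image(n)
    if f: cv2.imwrite('pics/'+f,cv2.cvtColor(p,cv2.COLOR_RGB2BGR))
    return p,d
def w(m,d,u,v,z=None):
    T=np.array(m['cam_to_world']); r=np.array([(u-m['cx'])/m['fx'],(v-m['cy'])/m['fy'],1.])
    if z is None: return T[:3,:3]@(r*d[int(v),int(u)])+T[:3,3]
    k=T[:3,:3]@r; s=(z-T[2,3])/k[2]; return T[:3,3]+s*k
E
python3 - <<'E'
from h import *
for c in ['top','scene']:
    p,d=shot(c,c+'1.png'); m=arm.camera_model(c); np.save('pics/'+c+'d.npy',d)
    print(c,np.round(m['cam_to_world'],3).tolist(),m['fx'])
    for t in ['sash_grip','sash','stand','post_grip','jar','tin','mug','bottle','dish','case']:
        for b in arm.boxes_of(c,t)[:3]:
            r=b['rect'];u,v=r[0]+r[2]/2,r[1]+r[3]/2
            print(t,round(b['score'],2),np.round(r).tolist(),np.round(w(m,d,min(u,639),min(v,479))).tolist())
s=arm.read_state();print(s)
E
```

```text
top [[-0.017, -0.988, 0.156, 426.969], [-1.0, 0.015, -0.015, 47.783], [0.012, -0.157, -0.988, 1218.304], [0.0, 0.0, 0.0, 1.0]] 546.7855496748855
sash_grip 0.95 [289.0, 193.0, 191.0, 29.0] [649.0, -104.0, 155.0]
sash 0.91 [291.0, 190.0, 186.0, 35.0] [652.0, -107.0, 133.0]
stand 0.64 [288.0, 211.0, 179.0, 140.0] [511.0, -101.0, 28.0]
post_grip 0.76 [288.0, 215.0, 183.0, 136.0] [508.0, -106.0, 24.0]
jar 0.94 [203.0, 295.0, 35.0, 34.0] [450.0, 231.0, 81.0]
jar 0.62 [293.0, 246.0, 31.0, 37.0] [541.0, 48.0, 107.0]
tin 0.74 [431.0, 232.0, 41.0, 41.0] [568.0, -259.0, 60.0]
tin 0.6 [216.0, 201.0, 40.0, 56.0] [636.0, 211.0, 5.0]
mug 0.73 [215.0, 201.0, 40.0, 57.0] [636.0, 213.0, -2.0]
bottle 0.58 [492.0, 167.0, 46.0, 39.0] [700.0, -387.0, 106.0]
bottle 0.23 [434.0, 230.0, 41.0, 43.0] [569.0, -264.0, 62.0]
dish 0.69 [503.0, 254.0, 52.0, 54.0] [508.0, -439.0, 13.0]
case 0.89 [278.0, 124.0, 216.0, 229.0] [605.0, -122.0, 25.0]
case 0.42 [432.0, 230.0, 43.0, 44.0] [569.0, -264.0, 58.0]
scene [[0.809, 0.437, -0.394, 1130.289], [0.588, -0.623, 0.516, -658.044], [-0.02, -0.649, -0.76, 1179.558], [0.0,
[... 782 characters left out ...]
s': array([-9.30421940e-01,  3.84718156e-01,  7.90501480e-03,  1.66484883e-05,
       -1.19403971e+00, -2.58564347e-01]), 'joint_vel': array([-0.00026473, -0.00068975, -0.00017181,  0.00105609,  0.00187831,
       -0.0008435 ]), 'joint_efforts': array([-6.51989994e-04, -3.92096686e+01,  1.88617837e+01,  4.19080094e+00,
       -4.12526279e-04, -2.87089264e-06]), 'position': array([ 232.86242048, -579.97152933,  231.30554765]), 'ee_rot': array([-1.89750558e-01,  9.81832330e-01,  2.20897608e-05, -1.92499995e-05]), 'contact_force': array([ 0.15570748, -0.64740969,  0.40316183]), 'wrist_torque': array([-0.03215542, -0.04012812,  0.00171301]), 'grasp_force': 0.0, 'gripper_width': 85.9027616436019}
```

Run:
```python
import cv2
a=cv2.imread('pics/top1.png');cv2.imwrite('pics/topc.png',cv2.resize(a[110:370,190:570],(800,547),interpolation=cv2.INTER_CUBIC))
a=cv2.imread('pics/scene1.png');cv2.imwrite('pics/scenec.png',cv2.resize(a[170:450,130:400],(579,600),interpolation=cv2.INTER_CUBIC))
```

```text
(no output)
```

View pics/topc.png

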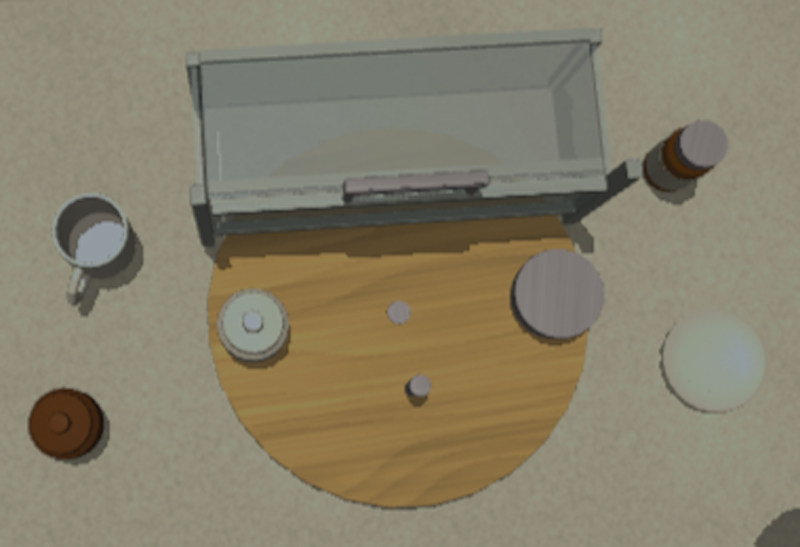

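View pics/scenec.png

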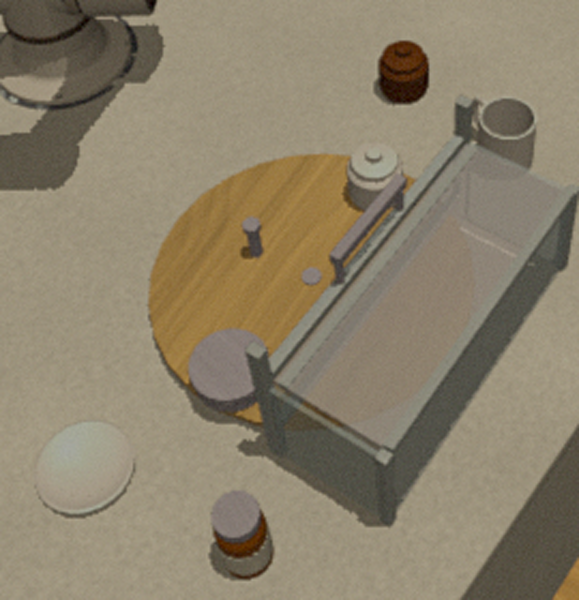

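The top crop shows the handle at crop (345,188)–(488,178) and the post button at (419,384). The hub is at (398,312) and the tin at (558,294).

Jar candidates are the white one at crop (253,325), which is full pixel (310,264), and the brown one at (65,425), which is (221,312). I choose the white jar, which is on the stand to the left, so the stand must turn clockwise.

Run:
```python
from h import *
for c in ['top','scene']:
    d=np.load(f'pics/{c}d.npy');m=arm.camera_model(c);T=np.array(m['cam_to_world'])
    v,u=np.mgrid[:480,:640]; P=np.stack([(u-m['cx'])/m['fx']*d,(v-m['cy'])/m['fy']*d,d],-1)@T[:3,:3].T+T[:3,3]
    P=P[d>0]
    near=(abs(P[:,0]-640)<60)&(abs(P[:,1]+105)<110)
    H=P[near&(P[:,2]>192)&(P[:,2]<240)]
    zt=np.percentile(H[:,2],90); H=H[H[:,2]>zt-8]
    (cx,cy),wh,an=cv2.minAreaRect(H[:,:2].astype(np.float32)); print(c,'handle',len(H),cx,cy,wh,an,'z',np.percentile(H[:,2],[10,50,90]))
    l=cv2.fitLine(H[:,:2].astype(np.float32),cv2.DIST_HUBER,0,.01,.01).ravel(); print(' line',l,np.degrees(np.arctan2(l[1],l[0])))
    B=P[(abs(P[:,0]-480)<40)&(abs(P[:,1]+110)<50)&(P[:,2]>78)&(P[:,2]<100)]; print(' post',len(B),B.mean(0) if len(B) else 0,np.ptp(B,0) if len(B) else 0)
    J=P[(abs(P[:,0]-541)<60)&(abs(P[:,1]-40)<60)&(P[:,2]>60)&(P[:,2]<125)]; print(' jar',J.mean(0),J.min(0),J.max(0))
    N=P[(abs(P[:,0]-568)<70)&(abs(P[:,1]+262)<70)&(P[:,2]>52)&(P[:,2]<70)]; print(' tin',np.median(N,0))
m=arm.camera_model('top')
g=lambda a,b:(a/2.105+190,b/2.105+110)
for n,(a,b),z in [('h1',(345,183),204),('h2',(488,174),204),('post',(420,382),86),('hub',(398,312),27),('jarknob',(253,321),105),('tin',(558,292),59),('guideL',(198,190),220),('guideR',(630,165),220)]:
    print(n,w(m,None,*g(a,b),z))
```

```text
top handle 520 656.041259765625 -100.45834350585938 (14.889148712158203, 128.59288024902344) 2.6760804653167725 z [217.40778557 220.3693868  222.88604237]
 line [ 4.7377683e-02 -9.9887705e-01  6.5544556e+02 -9.9878906e+01] -87.28444
 post 90 [ 481.77348564 -115.89379133   86.1570709 ] [18.93969929 21.6270662  13.08896497]
 jar [544.19178999  46.5997742   89.42885897] [510.88824291  11.89630017  61.27657889] [580.53073085  81.5016072  110.01265027]
 tin [ 573.75061206 -265.31883699   59.48538932]
scene handle 306 658.5095825195312 -105.54676055908203 (17.005537033081055, 130.13218688964844) 1.7476766109466553 z [215.12108745 218.37992858 220.9038836 ]
 line [ 5.1593944e-02 -9.9866813e-01  6.5894971e+02 -1.0730398e+02] -87.042564
 post 54 [ 484.60561578 -120.90530056   84.34700555] [23.14058425 20.6214736  10.68480732]
 jar [552.22680287  34.46680559  86.14294222] [513.19290004   5.49312804  60.05391611] [580.78122478  74.18024567 108.05240031]
 tin [ 571.95971257 -276.90367346   57.85145696]
h1 [659.67448823 -39.53342682 204.        ]
h2 [ 666.13654753 -169.38134598  204.        ]
post [ 485.73332544 -117.77778766   86.        ]
hub [ 561.83984586 -106.21275906   27.        ]
jarknob [546.46805905  45.2456823  105.        ]
tin [ 576.10349327 -266.07673419   59.        ]
guideL [651.54420983  92.44780208 220.        ]
guideR [ 668.77311634 -293.58771083  220.        ]
```

```bash
cat >> h.py <<'E'
import json
from scipy.spatial.transform import Rotation as R
def yaw0(s): 
    y=R.from_quat(s['ee_rot']).as_matrix()[:,1]; return np.degrees(np.arctan2(y[1],y[0]))
def rows(path,g,s=None,start=None):
    """path: list of (x,y,z,yaw deg); prints rows of 5"""
    if start is None:
        s=s or arm.read_state(); start=(*s['position'],yaw0(s))
    P=[np.array(start,float)]; out=[]
    for t in path:
        t=np.array(t,float); c=P[-1]; dy=(t[3]-c[3]+180)%360-180
        a=np.radians(c[3]); X=np.array([-np.sin(a),np.cos(a),0]);Y=np.array([np.cos(a),np.sin(a),0]); D=(t-c)[:3]
        r=dict(gripper=g,x=round(D@X/10,2),y=round(D@Y/10,2),z=round(-D[2]/10,2),az=round(-dy,1)); out.append(r)
        X=X*10*r['x']+Y*10*r['y']; P.append(np.array([c[0]+X[0],c[1]+X[1],c[2]-10*r['z'],c[3]-r['az']]))
    for i in range(0,len(out),5): print(json.dumps(out[i:i+5]).replace(' ','').replace('"',''))
def lin(a,b,n): return [np.array(a)+(np.array(b)-np.array(a))*i/n for i in range(1,n+1)]
E
python3 - <<'E'
from h import *
s=arm.read_state();a=(*s['position'],yaw0(s));print(a)
rows(lin(a,(657,-103,262,182.85),20),-1)
E
```

```text
(np.float64(232.86242048471988), np.float64(-579.9715293253084), np.float64(231.30554764601612), np.float64(111.87645481926002))
[{gripper:-1,x:-2.86,y:1.42,z:-0.15,az:-3.5},{gripper:-1,x:-2.93,y:1.25,z:-0.16,az:-3.6},{gripper:-1,x:-3.02,y:1.06,z:-0.15,az:-3.5},{gripper:-1,x:-3.06,y:0.87,z:-0.15,az:-3.6},{gripper:-1,x:-3.12,y:0.68,z:-0.16,az:-3.5}]
[{gripper:-1,x:-3.16,y:0.49,z:-0.15,az:-3.6},{gripper:-1,x:-3.18,y:0.28,z:-0.15,az:-3.5},{gripper:-1,x:-3.19,y:0.1,z:-0.16,az:-3.6},{gripper:-1,x:-3.19,y:-0.11,z:-0.15,az:-3.5},{gripper:-1,x:-3.17,y:-0.3,z:-0.15,az:-3.6}]
[{gripper:-1,x:-3.15,y:-0.5,z:-0.16,az:-3.5},{gripper:-1,x:-3.12,y:-0.69,z:-0.15,az:-3.6},{gripper:-1,x:-3.07,y:-0.89,z:-0.16,az:-3.5},{gripper:-1,x:-3.0,y:-1.07,z:-0.15,az:-3.6},{gripper:-1,x:-2.93,y:-1.26,z:-0.15,az:-3.5}]
[{gripper:-1,x:-2.86,y:-1.43,z:-0.16,az:-3.6},{gripper:-1,x:-2.75,y:-1.61,z:-0.15,az:-3.5},{gripper:-1,x:-2.65,y:-1.78,z:-0.15,az:-3.6},{gripper:-1,x:-2.54,y:-1.94,z:-0.16,az:-3.5},{gripper:-1,x:-2.41,y:-2.09,z:-0.15,az:-3.6}]
```

send_rows --targets '[{"gripper": -1,"x": -2.86,"y": 1.42,"z": -0.15,"az": -3.5},{"gripper": -1,"x": -2.93,"y": 1.25,"z": -0.16,"az": -3.6},{"gripper": -1,"x": -3.02,"y": 1.06,"z": -0.15,"az": -3.5},{"gripper": -1,"x": -3.06,"y": 0.87,"z": -0.15,"az": -3.6},{"gripper": -1,"x": -3.12,"y": 0.68,"z": -0.16,"az": -3.5}]'

```text
$.targets[0]: bad value
```

send_rows --targets '[{"gripper": -1,"x": -2.86,"y": 1.42,"z": -0.15,"ax": 0,"ay": 0,"az": -3.5},{"gripper": -1,"x": -2.93,"y": 1.25,"z": -0.16,"ax": 0,"ay": 0,"az": -3.6},{"gripper": -1,"x": -3.02,"y": 1.06,"z": -0.15,"ax": 0,"ay": 0,"az": -3.5},{"gripper": -1,"x": -3.06,"y": 0.87,"z": -0.15,"ax": 0,"ay": 0,"az": -3.6},{"gripper": -1,"x": -3.12,"y": 0.68,"z": -0.16,"ax": 0,"ay": 0,"az": -3.5}]'

```text
clock: 1.52
position: [339.6, -459.6, 239.2]
ee_rot: [-0.34, 0.94, -0.0, 0.0]
contact_force: [1.2, 0.5, -0.2]
gripper_width: 85.6
grasp_force: 0.0
```

send_rows --targets '[{"gripper": -1,"x": -3.16,"y": 0.49,"z": -0.15,"ax": 0,"ay": 0,"az": -3.6},{"gripper": -1,"x": -3.18,"y": 0.28,"z": -0.15,"ax": 0,"ay": 0,"az": -3.5},{"gripper": -1,"x": -3.19,"y": 0.1,"z": -0.16,"ax": 0,"ay": 0,"az": -3.6},{"gripper": -1,"x": -3.19,"y": -0.11,"z": -0.15,"ax": 0,"ay": 0,"az": -3.5},{"gripper": -1,"x": -3.17,"y": -0.3,"z": -0.15,"ax": 0,"ay": 0,"az": -3.6}]'

```text
clock: 1.93
position: [445.8, -340.2, 246.9]
ee_rot: [-0.481, 0.876, -0.0, 0.0]
contact_force: [1.1, -0.0, -0.1]
gripper_width: 85.2
grasp_force: 0.0
```

send_rows --targets '[{"gripper": -1,"x": -3.15,"y": -0.5,"z": -0.16,"ax": 0,"ay": 0,"az": -3.5},{"gripper": -1,"x": -3.12,"y": -0.69,"z": -0.15,"ax": 0,"ay": 0,"az": -3.6},{"gripper": -1,"x": -3.07,"y": -0.89,"z": -0.16,"ax": 0,"ay": 0,"az": -3.5},{"gripper": -1,"x": -3.0,"y": -1.07,"z": -0.15,"ax": 0,"ay": 0,"az": -3.6},{"gripper": -1,"x": -2.93,"y": -1.26,"z": -0.15,"ax": 0,"ay": 0,"az": -3.5}]'

```text
clock: 2.35
position: [551.9, -220.9, 254.6]
ee_rot: [-0.611, 0.792, -0.0, 0.0]
contact_force: [0.4, -1.4, -0.6]
gripper_width: 85.8
grasp_force: 0.0
```

send_rows --targets '[{"gripper": -1,"x": -2.86,"y": -1.43,"z": -0.16,"ax": 0,"ay": 0,"az": -3.6},{"gripper": -1,"x": -2.75,"y": -1.61,"z": -0.15,"ax": 0,"ay": 0,"az": -3.5},{"gripper": -1,"x": -2.65,"y": -1.78,"z": -0.15,"ax": 0,"ay": 0,"az": -3.6},{"gripper": -1,"x": -2.54,"y": -1.94,"z": -0.16,"ax": 0,"ay": 0,"az": -3.5},{"gripper": -1,"x": -2.41,"y": -2.09,"z": -0.15,"ax": 0,"ay": 0,"az": -3.6}]'

```text
clock: 2.77
position: [657.9, -101.6, 262.2]
ee_rot: [0.726, -0.688, 0.0, -0.0]
contact_force: [0.2, -0.7, -0.2]
gripper_width: 85.6
grasp_force: 0.0
```

Run:
```python
from h import *
s=arm.read_state();print(s['position'],yaw0(s),s['joints'])
m=arm.camera_model('wrist');p,d=shot('wrist','w1.png');T=np.array(m['cam_to_world']);print(np.round(T,2).tolist())
v,u=np.mgrid[:480,:640]; P=np.stack([(u-m['cx'])/m['fx']*d,(v-m['cy'])/m['fy']*d,d],-1)@T[:3,:3].T+T[:3,3]
H=P[(d>0)&(P[...,2]>205)&(P[...,2]<228)&(abs(P[...,0]-657)<22)&(abs(P[...,1]+103)<85)]
print(len(H),cv2.minAreaRect(H[:,:2].astype(np.float32)) if len(H) else 0, np.percentile(H[:,2],[10,50,90]) if len(H) else 0)
```

```text
[ 657.87297023 -101.62069841  262.17668597] -176.93977155733197 [ 8.91762562e-02  4.38029567e-01  1.68554828e-01  2.02974547e-05
 -1.30123898e+00 -3.57705993e-02]
[[-1.0, -0.05, -0.02, 660.79], [-0.05, 0.96, 0.28, -173.87], [0.0, 0.28, -0.96, 405.65], [0.0, 0.0, 0.0, 1.0]]
7768 ((657.779541015625, -102.60447692871094), (14.058182716369629, 128.99468994140625), 2.6050820350646973) [219.5578546  220.86998941 221.76270671]
```

View pics/w1.png

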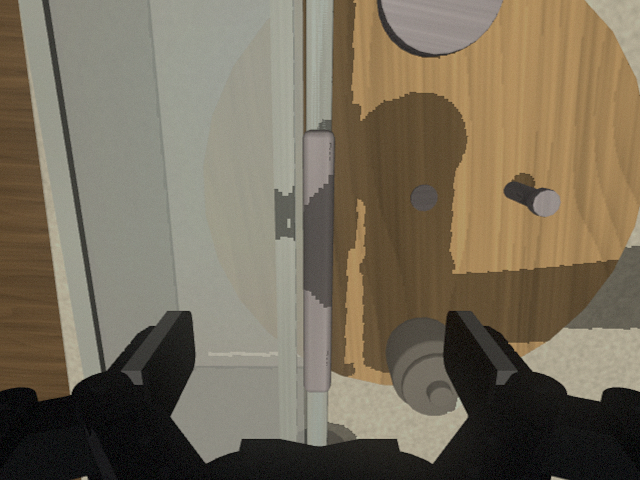

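The wrist view shows the bar at (318,130)–(318,390), centred between the fingers. The post button is at (545,202) and the hub at (424,197). I go straight down and grip.

send_rows --targets '[{"gripper": -1,"x": 0,"y": 0,"z": 2.3,"ax": 0,"ay": 0,"az": 0.4},{"gripper": -1,"x": 0,"y": 0,"z": 2.3,"ax": 0,"ay": 0,"az": 0},{"gripper": -1,"x": 0,"y": 0,"z": 2.1,"ax": 0,"ay": 0,"az": 0},{"gripper": 0,"x": 0,"y": 0,"z": 0,"ax": 0,"ay": 0,"az": 0},{"gripper": 1,"x": 0,"y": 0,"z": 0,"ax": 0,"ay": 0,"az": 0}]'

```text
clock: 3.23
position: [656.5, -103.2, 194.1]
ee_rot: [0.722, -0.692, -0.001, 0.001]
contact_force: [-0.5, -0.7, 1.0]
gripper_width: 63.7
grasp_force: 0.0
```

send_rows --targets '[{"gripper": 1,"x": 0,"y": 0,"z": 0,"ax": 0,"ay": 0,"az": 0},{"gripper": 1,"x": 0,"y": 0,"z": 0,"ax": 0,"ay": 0,"az": 0},{"gripper": 1,"x": 0,"y": 0,"z": 0,"ax": 0,"ay": 0,"az": 0},{"gripper": 1,"x": 0,"y": 0,"z": 0,"ax": 0,"ay": 0,"az": 0},{"gripper": 1,"x": 0,"y": 0,"z": 0,"ax": 0,"ay": 0,"az": 0}]'

```text
clock: 3.65
position: [658.7, -103.1, 196.7]
ee_rot: [0.722, -0.691, 0.002, -0.002]
contact_force: [3.7, -0.2, 0.8]
gripper_width: 12.9
grasp_force: 60.7
```

send_rows --targets '[{"gripper": 1,"x": 0,"y": 0,"z": -0.8,"ax": 0,"ay": 0,"az": 0},{"gripper": 1,"x": 0,"y": 0,"z": -1.6,"ax": 0,"ay": 0,"az": 0},{"gripper": 1,"x": 0,"y": 0,"z": -1.8,"ax": 0,"ay": 0,"az": 0},{"gripper": 1,"x": 0,"y": 0,"z": -1.8,"ax": 0,"ay": 0,"az": 0},{"gripper": 1,"x": 0,"y": 0,"z": -1.6,"ax": 0,"ay": 0,"az": 0}]'

```text
clock: 4.07
position: [658.5, -103.0, 267.7]
ee_rot: [0.722, -0.692, -0.0, -0.0]
contact_force: [10.4, -3.7, -15.0]
gripper_width: 12.7
grasp_force: 59.0
```

send_rows --targets '[{"gripper": 1,"x": 0,"y": 0,"z": -0.8,"ax": 0,"ay": 0,"az": 0},{"gripper": 1,"x": 0,"y": 0,"z": -0.4,"ax": 0,"ay": 0,"az": 0},{"gripper": 1,"x": 0,"y": 0,"z": 0,"ax": 0,"ay": 0,"az": 0}]'

```text
clock: 4.32
position: [658.6, -103.0, 281.0]
ee_rot: [0.722, -0.692, 0.0, -0.001]
contact_force: [6.9, -1.6, -7.8]
gripper_width: 12.8
grasp_force: 60.0
```

send_rows --targets '[{"gripper": 1,"x": 0,"y": 0,"z": -0.3,"ax": 0,"ay": 0,"az": 0},{"gripper": 1,"x": 0,"y": 0,"z": -0.2,"ax": 0,"ay": 0,"az": 0},{"gripper": 1,"x": 0,"y": 0,"z": -0.1,"ax": 0,"ay": 0,"az": 0}]'

```text
clock: 4.57
position: [658.5, -103.0, 285.1]
ee_rot: [0.722, -0.692, -0.0, -0.0]
contact_force: [9.8, -2.6, -12.3]
gripper_width: 13.2
grasp_force: 59.2
```

send_rows --targets '[{"gripper": 1,"x": 0,"y": 0,"z": -0.1,"ax": 0,"ay": 0,"az": 0},{"gripper": 1,"x": 0,"y": 0,"z": -0.1,"ax": 0,"ay": 0,"az": 0}]'

```text
clock: 4.73
position: [658.5, -103.0, 286.8]
ee_rot: [0.722, -0.692, -0.0, -0.0]
contact_force: [10.7, -3.8, -13.4]
gripper_width: 12.5
grasp_force: 59.2
```

send_rows --targets '[{"gripper": 1,"x": 0,"y": 0,"z": -0.1,"ax": 0,"ay": 0,"az": 0},{"gripper": 1,"x": 0,"y": 0,"z": -0.1,"ax": 0,"ay": 0,"az": 0}]'

```text
clock: 4.9
position: [658.5, -103.0, 288.7]
ee_rot: [0.722, -0.692, -0.001, -0.0]
contact_force: [8.5, -3.9, -13.1]
gripper_width: 12.8
grasp_force: 59.2
```

send_rows --targets '[{"gripper": 1,"x": 0,"y": 0,"z": -0.1,"ax": 0,"ay": 0,"az": 0},{"gripper": 1,"x": 0,"y": 0,"z": -0.1,"ax": 0,"ay": 0,"az": 0}]'

```text
clock: 5.07
position: [658.5, -103.0, 290.7]
ee_rot: [0.722, -0.692, -0.001, -0.0]
contact_force: [8.8, -3.6, -13.0]
gripper_width: 12.9
grasp_force: 59.2
```

send_rows --targets '[{"gripper": 1,"x": 0,"y": 0,"z": -0.1,"ax": 0,"ay": 0,"az": 0},{"gripper": 1,"x": 0,"y": 0,"z": 0,"ax": 0,"ay": 0,"az": 0}]'

```text
clock: 5.23
position: [658.5, -103.0, 290.7]
ee_rot: [0.722, -0.692, -0.001, -0.0]
contact_force: [10.5, -4.7, -16.2]
gripper_width: 12.9
grasp_force: 59.8
```

send_rows --targets '[{"gripper": 1,"x": 0,"y": 0,"z": -0.1,"ax": 0,"ay": 0,"az": 0},{"gripper": 1,"x": 0,"y": 0,"z": -0.1,"ax": 0,"ay": 0,"az": 0}]'

```text
clock: 5.4
position: [658.5, -103.0, 290.8]
ee_rot: [0.722, -0.692, -0.002, 0.0]
contact_force: [12.0, -6.4, -23.2]
gripper_width: 12.1
grasp_force: 58.7
```

send_rows --targets '[{"gripper": 1,"x": 0,"y": 0,"z": 0.2,"ax": 0,"ay": 0,"az": 0},{"gripper": 0,"x": 0,"y": 0,"z": 0,"ax": 0,"ay": 0,"az": 0},{"gripper": -1,"x": 0,"y": 0,"z": 0,"ax": 0,"ay": 0,"az": 0},{"gripper": -1,"x": 0,"y": 0,"z": 0,"ax": 0,"ay": 0,"az": 0},{"gripper": -1,"x": 0,"y": 0,"z": 0,"ax": 0,"ay": 0,"az": 0}]'

```text
clock: 5.82
position: [656.9, -103.0, 297.1]
ee_rot: [0.722, -0.692, 0.0, -0.0]
contact_force: [0.2, -0.4, 1.3]
gripper_width: 60.7
grasp_force: 0.0
```

send_rows --targets '[{"gripper": -1,"x": 0,"y": 0,"z": 0,"ax": 0,"ay": 0,"az": 0},{"gripper": -1,"x": 0,"y": 0,"z": -1.0,"ax": 0,"ay": 0,"az": 0},{"gripper": -1,"x": 0,"y": 0,"z": -1.5,"ax": 0,"ay": 0,"az": 0},{"gripper": -1,"x": 0,"y": 0,"z": -1.5,"ax": 0,"ay": 0,"az": 0},{"gripper": -1,"x": 0,"y": 0,"z": -1.5,"ax": 0,"ay": 0,"az": 0}]'

```text
clock: 6.23
position: [656.9, -103.0, 353.0]
ee_rot: [0.722, -0.692, 0.001, -0.0]
contact_force: [0.1, 0.1, 0.4]
gripper_width: 85.4
grasp_force: 0.0
```

Run:
```python
from h import *
s=arm.read_state();a=(*s['position'],yaw0(s)%360);print(a,s['gripper_width'])
m=arm.camera_model('wrist');p,d=shot('wrist');T=np.array(m['cam_to_world'])
v,u=np.mgrid[:480,:640]; P=np.stack([(u-m['cx'])/m['fx']*d,(v-m['cy'])/m['fy']*d,d],-1)@T[:3,:3].T+T[:3,3]
P=P[d>0]
H=P[(P[:,2]>295)&(P[:,2]<328)&(abs(P[:,0]-657)<22)&(abs(P[:,1]+103)<85)]
if len(H): print('bar',len(H),np.median(H,0),np.percentile(H[:,2],90))
B=P[(abs(P[:,0]-484)<40)&(abs(P[:,1]+115)<50)&(P[:,2]>78)&(P[:,2]<95)]
if len(B): print('post',len(B),(B.min(0)+B.max(0))/2,np.ptp(B,0))
b=(484,-118,190,278)
pth=lin(a,(600,-105,330,200),4)+lin((600,-105,330,200),(484,-118,170,278),11)
rows(pth,-1)
```

```text
(np.float64(656.9105129402869), np.float64(-103.04366201717143), np.float64(353.0329651746945), np.float64(182.4800143343471)) 85.38328868799113
bar 7944 [ 658.04702267 -112.18656164  314.62812443] 315.53128865940465
post 449 [ 484.11547521 -117.71314469   83.50269945] [21.38330627 21.0814952  10.81359374]
[{gripper:-1,x:-0.06,y:1.54,z:0.97,az:-4.4},{gripper:-1,x:-0.13,y:1.41,z:0.58,az:-4.3},{gripper:-1,x:-0.22,y:1.41,z:0.57,az:-4.4},{gripper:-1,x:-0.34,y:1.38,z:0.58,az:-4.4},{gripper:-1,x:-0.25,y:1.03,z:1.45,az:-7.1}]
[{gripper:-1,x:-0.37,y:1.0,z:1.46,az:-7.1},{gripper:-1,x:-0.5,y:0.94,z:1.45,az:-7.1},{gripper:-1,x:-0.61,y:0.87,z:1.46,az:-7.1},{gripper:-1,x:-0.71,y:0.79,z:1.45,az:-7.1},{gripper:-1,x:-0.8,y:0.69,z:1.46,az:-7.1}]
[{gripper:-1,x:-0.88,y:0.59,z:1.45,az:-7.0},{gripper:-1,x:-0.95,y:0.48,z:1.46,az:-7.1},{gripper:-1,x:-0.99,y:0.36,z:1.45,az:-7.1},{gripper:-1,x:-1.04,y:0.23,z:1.45,az:-7.1},{gripper:-1,x:-1.06,y:0.1,z:1.46,az:-7.1}]
```

send_rows --targets '[{"gripper": -1,"x": -0.06,"y": 1.54,"z": 0.97,"ax": 0,"ay": 0,"az": -4.4},{"gripper": -1,"x": -0.13,"y": 1.41,"z": 0.58,"ax": 0,"ay": 0,"az": -4.3},{"gripper": -1,"x": -0.22,"y": 1.41,"z": 0.57,"ax": 0,"ay": 0,"az": -4.4},{"gripper": -1,"x": -0.34,"y": 1.38,"z": 0.58,"ax": 0,"ay": 0,"az": -4.4},{"gripper": -1,"x": -0.25,"y": 1.03,"z": 1.45,"ax": 0,"ay": 0,"az": -7.1}]'

```text
clock: 6.7
position: [588.2, -105.8, 311.9]
ee_rot: [0.854, -0.52, 0.002, -0.001]
contact_force: [-0.5, 0.2, -0.2]
gripper_width: 85.4
grasp_force: 0.0
```

send_rows --targets '[{"gripper": -1,"x": -0.37,"y": 1.0,"z": 1.46,"ax": 0,"ay": 0,"az": -7.1},{"gripper": -1,"x": -0.5,"y": 0.94,"z": 1.45,"ax": 0,"ay": 0,"az": -7.1},{"gripper": -1,"x": -0.61,"y": 0.87,"z": 1.46,"ax": 0,"ay": 0,"az": -7.1},{"gripper": -1,"x": -0.71,"y": 0.79,"z": 1.45,"ax": 0,"ay": 0,"az": -7.1},{"gripper": -1,"x": -0.8,"y": 0.69,"z": 1.46,"ax": 0,"ay": 0,"az": -7.1}]'

```text
clock: 7.12
position: [535.1, -111.6, 236.7]
ee_rot: [0.972, -0.234, 0.001, -0.0]
contact_force: [0.2, -0.4, 0.2]
gripper_width: 85.1
grasp_force: 0.0
```

send_rows --targets '[{"gripper": -1,"x": -0.88,"y": 0.59,"z": 1.45,"ax": 0,"ay": 0,"az": -7.0},{"gripper": -1,"x": -0.95,"y": 0.48,"z": 1.46,"ax": 0,"ay": 0,"az": -7.1},{"gripper": -1,"x": -0.99,"y": 0.36,"z": 1.45,"ax": 0,"ay": 0,"az": -7.1},{"gripper": -1,"x": -1.04,"y": 0.23,"z": 1.45,"ax": 0,"ay": 0,"az": -7.1},{"gripper": -1,"x": -1.06,"y": 0.1,"z": 1.46,"ax": 0,"ay": 0,"az": -7.1}]'

```text
clock: 7.53
position: [482.6, -117.5, 164.1]
ee_rot: [0.997, 0.073, 0.001, 0.0]
contact_force: [0.4, -0.1, -0.1]
gripper_width: 85.5
grasp_force: 0.0
```

Run:
```python
from h import *
m=arm.camera_model('wrist');p,d=shot('wrist','w2.png');T=np.array(m['cam_to_world'])
v,u=np.mgrid[:480,:640]; P=np.stack([(u-m['cx'])/m['fx']*d,(v-m['cy'])/m['fy']*d,d],-1)@T[:3,:3].T+T[:3,3]
P=P[d>0]
B=P[(abs(P[:,0]-484)<40)&(abs(P[:,1]+115)<50)&(P[:,2]>80)&(P[:,2]<95)]
c=(B.min(0)+B.max(0))/2 if len(B) else None
print('post',len(B),c,np.ptp(B,0) if len(B) else 0)
s=arm.read_state();a=(*s['position'],yaw0(s)%360);print(a,s['joints'])
rows(lin(a,(484.3,-118,50,278),5),-1)
```

```text
post 1214 [ 483.4688981  -117.25158562   84.44259463] [21.62701148 21.5200036   8.63724374]
(np.float64(478.35495283630235), np.float64(-117.33489931211506), np.float64(160.94090857446665), np.float64(278.4530709746011)) [ 0.08863928  0.23149241 -0.4072974  -0.00241424 -0.93843614  1.63113148]
[{gripper:-1,x:0.12,y:0.03,z:2.22,az:0.1},{gripper:-1,x:0.11,y:0.03,z:2.22,az:0.1},{gripper:-1,x:0.12,y:0.03,z:2.22,az:0.1},{gripper:-1,x:0.11,y:0.03,z:2.22,az:0.1},{gripper:-1,x:0.12,y:0.03,z:2.21,az:0.1}]
```

View pics/w2.png

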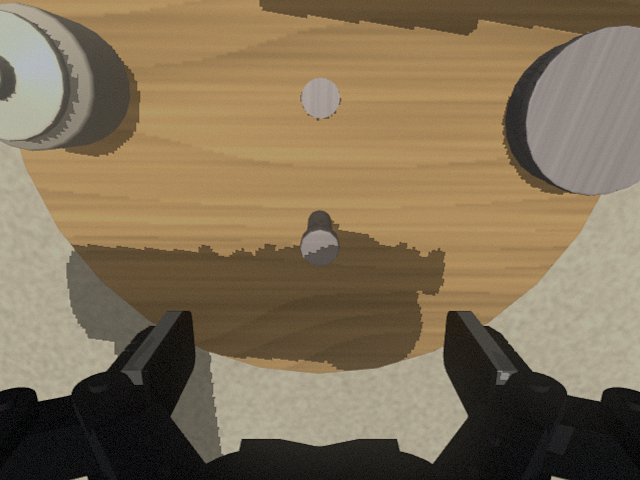

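The post button is at (320,247) and the hub at (320,98), both on the tool's centreline. The jar is to the left and the tin to the right. I descend and grip.

send_rows --targets '[{"gripper": -1,"x": 0.1,"y": 0,"z": 2.3,"ax": 0,"ay": 0,"az": 0},{"gripper": -1,"x": 0.1,"y": 0,"z": 2.3,"ax": 0,"ay": 0,"az": 0},{"gripper": -1,"x": 0.1,"y": 0,"z": 2.3,"ax": 0,"ay": 0,"az": 0},{"gripper": -1,"x": 0.1,"y": 0,"z": 2.3,"ax": 0,"ay": 0,"az": 0},{"gripper": -1,"x": 0.1,"y": 0,"z": 2.2,"ax": 0,"ay": 0,"az": 0}]'

```text
clock: 8.0
position: [488.9, -116.6, 49.9]
ee_rot: [0.998, 0.068, 0.001, 0.0]
contact_force: [-0.3, -0.1, -0.9]
gripper_width: 85.7
grasp_force: 0.0
```

send_rows --targets '[{"gripper": 0,"x": 0,"y": 0,"z": 0,"ax": 0,"ay": 0,"az": 0},{"gripper": 0.5,"x": 0,"y": 0,"z": 0,"ax": 0,"ay": 0,"az": 0},{"gripper": 0.65,"x": 0,"y": 0,"z": 0,"ax": 0,"ay": 0,"az": 0},{"gripper": 1,"x": 0,"y": 0,"z": 0,"ax": 0,"ay": 0,"az": 0},{"gripper": 1,"x": 0,"y": 0,"z": 0,"ax": 0,"ay": 0,"az": 0}]'

```text
clock: 8.42
position: [489.0, -116.7, 51.6]
ee_rot: [0.998, 0.069, 0.002, 0.0]
contact_force: [-0.3, -0.0, 0.3]
gripper_width: 25.6
grasp_force: 0.0
```

send_rows --targets '[{"gripper": 1,"x": 0,"y": 0,"z": 0,"ax": 0,"ay": 0,"az": 0},{"gripper": 1,"x": 0,"y": 0,"z": 0,"ax": 0,"ay": 0,"az": 0},{"gripper": 1,"x": 0,"y": 0,"z": 0,"ax": 0,"ay": 0,"az": 0}]'

```text
clock: 8.67
position: [488.9, -116.8, 51.6]
ee_rot: [0.998, 0.07, 0.001, 0.0]
contact_force: [-0.5, 0.7, 6.1]
gripper_width: 20.1
grasp_force: 58.2
```

Run:
```python
from h import *
s=arm.read_state();p=s['position'];y=yaw0(s)%360;print(p,y,s['gripper_width'],s['grasp_force'],s['contact_force'])
r=80;A=p[:2]+r*np.array([-np.sin(np.radians(y)),np.cos(np.radians(y))]);print('axis est',A)
A=np.array([562.5,-106.3]);ph0=np.degrees(np.arctan2(*(p[:2]-A)[::-1]))%360;R0=np.hypot(*(p[:2]-A));print(ph0,R0,y-ph0)
```

```text
[ 488.88383076 -116.76177536   51.62694621] 277.99161391999075 20.085685631884278 58.249985575675964 [-0.53012081  0.72548986  6.14921634]
axis est [ 568.10690501 -105.63952262]
188.08828450492845 74.35582773113457 89.9033294150623
```

The fingers caught the button (20 mm) because they are too high and 5 mm too near the hub. I reopen a little, shift and regrip on the pin.

send_rows --targets '[{"gripper": 0.3,"x": 0,"y": 0,"z": 0,"ax": 0,"ay": 0,"az": 0},{"gripper": 0.1,"x": 0,"y": 0,"z": 0,"ax": 0,"ay": 0,"az": 0},{"gripper": 0.1,"x": 0,"y": 0,"z": 0,"ax": 0,"ay": 0,"az": 0},{"gripper": 0.1,"x": -0.5,"y": 0,"z": 0.6,"ax": 0,"ay": 0,"az": 0},{"gripper": 0.1,"x": 0,"y": 0,"z": 0,"ax": 0,"ay": 0,"az": 0}]'

```text
clock: 9.08
position: [480.9, -117.5, 42.8]
ee_rot: [0.998, 0.069, -0.002, -0.0]
contact_force: [-0.1, -0.3, -0.4]
gripper_width: 38.4
grasp_force: 0.0
```

send_rows --targets '[{"gripper": 0.1,"x": 0,"y": 0,"z": 0,"ax": 0,"ay": 0,"az": 0}]'

```text
clock: 9.17
position: [482.0, -117.5, 43.3]
ee_rot: [0.998, 0.069, -0.001, -0.0]
contact_force: [1.5, 0.0, -0.2]
gripper_width: 38.6
grasp_force: 0.0
```

send_rows --targets '[{"gripper": 0.7,"x": 0,"y": 0,"z": 0,"ax": 0,"ay": 0,"az": 0},{"gripper": 1,"x": 0,"y": 0,"z": 0,"ax": 0,"ay": 0,"az": 0},{"gripper": 1,"x": 0,"y": 0,"z": 0,"ax": 0,"ay": 0,"az": 0},{"gripper": 1,"x": 0,"y": 0,"z": 0,"ax": 0,"ay": 0,"az": 0},{"gripper": 1,"x": 0,"y": 0,"z": 0,"ax": 0,"ay": 0,"az": 0}]'

```text
clock: 9.58
position: [482.9, -117.5, 44.1]
ee_rot: [0.998, 0.07, -0.0, 0.0]
contact_force: [-1.4, -0.8, 1.2]
gripper_width: 19.3
grasp_force: 58.4
```

```bash
cat >> h.py <<'E'
def arc(A,dphi,n):
    s=arm.read_state();p=s['position'];y=yaw0(s)%360
    v=p[:2]-A; R0=np.hypot(*v);ph=np.degrees(np.arctan2(v[1],v[0]))%360; print('p',p,'yaw',y,'R',R0,'phi',ph)
    P=[]
    for i in range(1,n+1):
        f=np.radians(ph+dphi*i/n); P.append((A[0]+R0*np.cos(f),A[1]+R0*np.sin(f),p[2],y+dphi*i/n))
    rows(P,1)
E
python3 - <<'E'
from h import *
arc(np.array([562.5,-106.3]),-75,15)
s=arm.read_state();print(s['gripper_width'],s['grasp_force'],s['contact_force'])
E
```

```text
p [ 482.92964409 -117.52263623   44.06456294] yaw 277.97470331603745 R 80.35788139923447 phi 188.02806763471418
[{gripper:1,x:0.03,y:-0.7,z:-0.0,az:5.0},{gripper:1,x:0.03,y:-0.7,z:-0.0,az:5.0},{gripper:1,x:0.03,y:-0.7,z:-0.0,az:5.0},{gripper:1,x:0.03,y:-0.7,z:-0.0,az:5.0},{gripper:1,x:0.03,y:-0.7,z:-0.0,az:5.0}]
[{gripper:1,x:0.03,y:-0.7,z:-0.0,az:5.0},{gripper:1,x:0.03,y:-0.7,z:-0.0,az:5.0},{gripper:1,x:0.03,y:-0.7,z:-0.0,az:5.0},{gripper:1,x:0.03,y:-0.7,z:-0.0,az:5.0},{gripper:1,x:0.03,y:-0.7,z:-0.0,az:5.0}]
[{gripper:1,x:0.03,y:-0.7,z:-0.0,az:5.0},{gripper:1,x:0.03,y:-0.7,z:-0.0,az:5.0},{gripper:1,x:0.03,y:-0.7,z:-0.0,az:5.0},{gripper:1,x:0.03,y:-0.7,z:-0.0,az:5.0},{gripper:1,x:0.03,y:-0.7,z:-0.0,az:5.0}]
19.303471906346736 58.407724499702454 [-1.43436457 -0.75741233  1.15277116]
```

send_rows --targets '[{"gripper": 1,"x": 0,"y": -0.28,"z": 0,"ax": 0,"ay": 0,"az": 2},{"gripper": 1,"x": 0.02,"y": -0.56,"z": 0,"ax": 0,"ay": 0,"az": 4},{"gripper": 1,"x": 0.03,"y": -0.7,"z": 0,"ax": 0,"ay": 0,"az": 5},{"gripper": 1,"x": 0.03,"y": -0.7,"z": 0,"ax": 0,"ay": 0,"az": 5},{"gripper": 1,"x": 0.03,"y": -0.7,"z": 0,"ax": 0,"ay": 0,"az": 5}]'

```text
clock: 10.0
position: [484.3, -88.1, 44.1]
ee_rot: [0.993, -0.116, 0.0, 0.0]
contact_force: [0.1, -1.9, -1.2]
gripper_width: 19.5
grasp_force: 58.8
```

Low force and on the arc, so I continue.

send_rows --targets '[{"gripper": 1,"x": 0.03,"y": -0.7,"z": 0,"ax": 0,"ay": 0,"az": 5},{"gripper": 1,"x": 0.03,"y": -0.7,"z": 0,"ax": 0,"ay": 0,"az": 5},{"gripper": 1,"x": 0.03,"y": -0.7,"z": 0,"ax": 0,"ay": 0,"az": 5},{"gripper": 1,"x": 0.03,"y": -0.7,"z": 0,"ax": 0,"ay": 0,"az": 5},{"gripper": 1,"x": 0.03,"y": -0.7,"z": 0,"ax": 0,"ay": 0,"az": 5}]'

```text
clock: 10.42
position: [499.3, -56.4, 44.1]
ee_rot: [0.945, -0.327, 0.0, -0.0]
contact_force: [-0.4, -0.7, -0.6]
gripper_width: 19.2
grasp_force: 58.8
```

send_rows --targets '[{"gripper": 1,"x": 0.03,"y": -0.7,"z": 0,"ax": 0,"ay": 0,"az": 5},{"gripper": 1,"x": 0.03,"y": -0.7,"z": 0,"ax": 0,"ay": 0,"az": 5},{"gripper": 1,"x": 0.03,"y": -0.7,"z": 0,"ax": 0,"ay": 0,"az": 5},{"gripper": 1,"x": 0.03,"y": -0.7,"z": 0,"ax": 0,"ay": 0,"az": 5},{"gripper": 1,"x": 0.03,"y": -0.7,"z": 0,"ax": 0,"ay": 0,"az": 5}]'

```text
clock: 10.83
position: [526.1, -34.0, 44.1]
ee_rot: [0.852, -0.524, -0.0, -0.0]
contact_force: [0.0, -0.4, -0.1]
gripper_width: 19.4
grasp_force: 58.8
```

Run:
```python
from h import *
arc(np.array([562.5,-106.3]),-22,5)
s=arm.read_state();print(s['gripper_width'],s['contact_force'],s['joints'])
```

```text
p [526.14024324 -34.04779408  44.05730482] yaw 206.79078426328655 R 80.88518511971246 phi 116.71308875323012
[{gripper:1,x:0.02,y:-0.62,z:-0.0,az:4.4},{gripper:1,x:0.03,y:-0.62,z:-0.0,az:4.4},{gripper:1,x:0.02,y:-0.62,z:-0.0,az:4.4},{gripper:1,x:0.03,y:-0.62,z:-0.0,az:4.4},{gripper:1,x:0.02,y:-0.62,z:-0.0,az:4.4}]
19.38865344388613 [ 0.04543572 -0.37756975 -0.12533051] [ 2.43182490e-01  4.38838409e-01 -4.60303191e-01 -3.41564896e-04
 -6.71635640e-01  2.24672288e-01]
```

send_rows --targets '[{"gripper": 1,"x": 0.03,"y": -0.7,"z": 0,"ax": 0,"ay": 0,"az": 5},{"gripper": 1,"x": 0.03,"y": -0.7,"z": 0,"ax": 0,"ay": 0,"az": 5},{"gripper": 1,"x": 0.02,"y": -0.56,"z": 0,"ax": 0,"ay": 0,"az": 4},{"gripper": 1,"x": 0.02,"y": -0.42,"z": 0,"ax": 0,"ay": 0,"az": 3},{"gripper": 1,"x": 0.01,"y": -0.28,"z": 0,"ax": 0,"ay": 0,"az": 2}]'

```text
clock: 11.25
position: [552.2, -25.7, 44.1]
ee_rot: [0.754, -0.657, 0.0, -0.001]
contact_force: [-1.4, 3.5, 0.5]
gripper_width: 19.2
grasp_force: 58.8
```

send_rows --targets '[{"gripper": 1,"x": 0,"y": -0.14,"z": 0,"ax": 0,"ay": 0,"az": 1},{"gripper": 1,"x": 0,"y": -0.14,"z": 0,"ax": 0,"ay": 0,"az": 1}]'

```text
clock: 11.42
position: [554.5, -25.5, 44.1]
ee_rot: [0.743, -0.669, 0.0, -0.001]
contact_force: [-0.7, 5.0, 0.1]
gripper_width: 19.4
grasp_force: 58.8
```

send_rows --targets '[{"gripper": 1,"x": 0,"y": -0.14,"z": 0,"ax": 0,"ay": 0,"az": 1},{"gripper": 1,"x": 0,"y": -0.14,"z": 0,"ax": 0,"ay": 0,"az": 1}]'

```text
clock: 11.58
position: [557.3, -25.2, 44.1]
ee_rot: [0.731, -0.682, 0.0, -0.001]
contact_force: [-0.6, 5.2, 0.9]
gripper_width: 19.8
grasp_force: 58.9
```

send_rows --targets '[{"gripper": 1,"x": 0,"y": -0.14,"z": 0,"ax": 0,"ay": 0,"az": 1},{"gripper": 1,"x": 0,"y": 0,"z": 0,"ax": 0,"ay": 0,"az": 0}]'

```text
clock: 11.75
position: [559.1, -25.1, 44.1]
ee_rot: [0.725, -0.688, 0.0, -0.001]
contact_force: [1.2, 5.3, -0.2]
gripper_width: 19.5
grasp_force: 58.9
```

send_rows --targets '[{"gripper": 1,"x": 0,"y": -0.14,"z": 0,"ax": 0,"ay": 0,"az": 0.6},{"gripper": 1,"x": 0,"y": 0,"z": 0,"ax": 0,"ay": 0,"az": 0}]'

```text
clock: 11.92
position: [560.0, -25.0, 44.1]
ee_rot: [0.722, -0.692, -0.0, -0.001]
contact_force: [0.7, 5.9, 0.9]
gripper_width: 19.6
grasp_force: 58.9
```

send_rows --targets '[{"gripper": 1,"x": 0,"y": -0.14,"z": 0,"ax": 0,"ay": 0,"az": 0},{"gripper": 1,"x": 0,"y": 0,"z": 0,"ax": 0,"ay": 0,"az": 0}]'

```text
clock: 12.08
position: [559.9, -25.0, 44.1]
ee_rot: [0.722, -0.692, -0.001, 0.0]
contact_force: [-3.3, 6.5, 4.0]
gripper_width: 19.2
grasp_force: 58.8
```

send_rows --targets '[{"gripper": 1,"x": 0,"y": -0.15,"z": 0,"ax": 0,"ay": 0,"az": 0},{"gripper": 1,"x": 0,"y": -0.15,"z": 0,"ax": 0,"ay": 0,"az": 0},{"gripper": 1,"x": 0,"y": 0,"z": 0,"ax": 0,"ay": 0,"az": 0}]'

```text
clock: 12.33
position: [559.8, -25.1, 44.0]
ee_rot: [0.721, -0.693, -0.003, 0.003]
contact_force: [-10.9, 9.0, 9.0]
gripper_width: 19.4
grasp_force: 58.9
```

send_rows --targets '[{"gripper": 1,"x": 0,"y": 0.3,"z": 0,"ax": 0,"ay": 0,"az": 0},{"gripper": 0.3,"x": 0,"y": 0,"z": 0,"ax": 0,"ay": 0,"az": 0},{"gripper": 0,"x": 0,"y": 0,"z": 0,"ax": 0,"ay": 0,"az": 0},{"gripper": -0.3,"x": 0,"y": 0,"z": 0,"ax": 0,"ay": 0,"az": 0},{"gripper": -0.3,"x": 0,"y": 0,"z": 0,"ax": 0,"ay": 0,"az": 0}]'

```text
clock: 12.75
position: [561.1, -26.3, 44.0]
ee_rot: [0.722, -0.692, 0.0, 0.0]
contact_force: [-0.4, 0.0, 0.4]
gripper_width: 55.4
grasp_force: 0.0
```

send_rows --targets '[{"gripper": -0.3,"x": 0,"y": 0,"z": -1,"ax": 0,"ay": 0,"az": 0},{"gripper": -0.3,"x": 0,"y": 0,"z": -2,"ax": 0,"ay": 0,"az": 0},{"gripper": -0.3,"x": 0,"y": 0,"z": -3,"ax": 0,"ay": 0,"az": 0},{"gripper": -0.3,"x": 0,"y": 0,"z": -3,"ax": 0,"ay": 0,"az": 0},{"gripper": -0.3,"x": 0,"y": 0,"z": -3,"ax": 0,"ay": 0,"az": 0}]'

```text
clock: 13.17
position: [560.9, -26.3, 166.0]
ee_rot: [0.722, -0.692, 0.0, 0.0]
contact_force: [0.4, -0.2, -0.7]
gripper_width: 55.5
grasp_force: 0.0
```

send_rows --targets '[{"gripper": -1,"x": 0,"y": 0,"z": -4,"ax": 0,"ay": 0,"az": 0},{"gripper": -1,"x": 0,"y": 0,"z": -4,"ax": 0,"ay": 0,"az": 0},{"gripper": -1,"x": 0,"y": 0,"z": -4,"ax": 0,"ay": 0,"az": 0},{"gripper": -1,"x": 0,"y": 0,"z": -4,"ax": 0,"ay": 0,"az": 0},{"gripper": -1,"x": 0,"y": 0,"z": -3,"ax": 0,"ay": 0,"az": 0}]'

```text
clock: 13.58
position: [561.0, -26.6, 359.2]
ee_rot: [0.722, -0.692, 0.002, -0.002]
contact_force: [0.7, 0.0, -0.3]
gripper_width: 85.7
grasp_force: 0.0
```

Run:
```python
from h import *
p,d=shot('scene');cv2.imwrite('pics/s2.png',cv2.resize(cv2.cvtColor(p,cv2.COLOR_RGB2BGR)[170:450,130:400],(579,600),interpolation=cv2.INTER_CUBIC))
s=arm.read_state();a=(*s['position'],yaw0(s)%360);print(a,s['gripper_width'],s['joints'])
rows(lin(a,(657.9,-102.6,355,182.6),6),-1)
```

```text
(np.float64(563.4211612633625), np.float64(-27.033532654719085), np.float64(365.3306360859216), np.float64(182.38497590693956)) 85.79130930707508 [ 0.24178471  0.20854001  0.08733391  0.00458491 -1.43342224 -0.20076054]
[{gripper:-1,x:1.32,y:-1.52,z:0.17,az:-0.0},{gripper:-1,x:1.33,y:-1.52,z:0.17,az:-0.1},{gripper:-1,x:1.32,y:-1.52,z:0.18,az:-0.0},{gripper:-1,x:1.33,y:-1.52,z:0.17,az:-0.0},{gripper:-1,x:1.33,y:-1.52,z:0.17,az:-0.1}]
[{gripper:-1,x:1.33,y:-1.51,z:0.17,az:-0.0}]
```

View pics/s2.png

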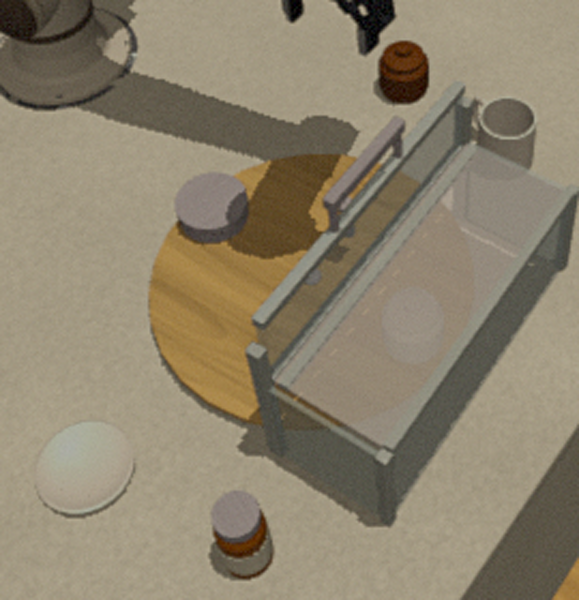

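The crop shows the jar upright in the case at (412,325) and the tin at the front at (212,207). The sash is fully up and the bystanders have not moved. Next I go back over the handle.

send_rows --targets '[{"gripper": -1,"x": 1.35,"y": -1.2,"z": 0,"ax": 0,"ay": 0,"az": 0},{"gripper": -1,"x": 1.35,"y": -1.7,"z": 0,"ax": 0,"ay": 0,"az": 0},{"gripper": -1,"x": 1.35,"y": -1.7,"z": 0,"ax": 0,"ay": 0,"az": 0},{"gripper": -1,"x": 1.35,"y": -1.7,"z": 0,"ax": 0,"ay": 0,"az": 0},{"gripper": -1,"x": 1.35,"y": -1.7,"z": 0,"ax": 0,"ay": 0,"az": 0}]'

```text
clock: 14.05
position: [644.1, -91.0, 354.5]
ee_rot: [0.722, -0.692, 0.0, -0.0]
contact_force: [0.0, -0.0, 0.6]
gripper_width: 86.0
grasp_force: 0.0
```

send_rows --targets '[{"gripper": -1,"x": 1.3,"y": -1.3,"z": 0,"ax": 0,"ay": 0,"az": 0},{"gripper": -1,"x": 0,"y": 0,"z": 0,"ax": 0,"ay": 0,"az": 0},{"gripper": -1,"x": 0,"y": 0,"z": 0,"ax": 0,"ay": 0,"az": 0}]'

```text
clock: 14.3
position: [657.3, -103.3, 353.1]
ee_rot: [0.721, -0.693, -0.001, 0.001]
contact_force: [0.4, 0.9, -0.3]
gripper_width: 85.8
grasp_force: 0.0
```

Run:
```python
from h import *
m=arm.camera_model('wrist');p,d=shot('wrist');T=np.array(m['cam_to_world'])
v,u=np.mgrid[:480,:640]; P=np.stack([(u-m['cx'])/m['fx']*d,(v-m['cy'])/m['fy']*d,d],-1)@T[:3,:3].T+T[:3,3]
P=P[d>0]
H=P[(P[:,2]>305)&(P[:,2]<328)&(abs(P[:,0]-657)<22)&(abs(P[:,1]+103)<85)]
print('bar',len(H),cv2.minAreaRect(H[:,:2].astype(np.float32)),np.median(H[:,2]))
s=arm.read_state();print(s['position'],yaw0(s)%360)
```

```text
bar 7937 ((657.8555297851562, -102.33150482177734), (13.878923416137695, 129.60549926757812), 2.66223406791687) 314.61799701696043
[ 656.9116877  -102.80982615  353.76565469] 182.33562555730916
```

send_rows --targets '[{"gripper": -1,"x": 0,"y": -0.08,"z": 2.1,"ax": 0,"ay": 0,"az": 0},{"gripper": -1,"x": 0,"y": 0,"z": 2.1,"ax": 0,"ay": 0,"az": 0},{"gripper": -1,"x": 0,"y": 0,"z": 1.9,"ax": 0,"ay": 0,"az": 0},{"gripper": 0,"x": 0,"y": 0,"z": 0,"ax": 0,"ay": 0,"az": 0},{"gripper": 1,"x": 0,"y": 0,"z": 0,"ax": 0,"ay": 0,"az": 0}]'

```text
clock: 14.77
position: [657.2, -102.1, 293.2]
ee_rot: [0.722, -0.692, -0.0, 0.001]
contact_force: [-0.9, -0.6, -0.2]
gripper_width: 64.2
grasp_force: 0.0
```

send_rows --targets '[{"gripper": 1,"x": 0,"y": 0,"z": 0,"ax": 0,"ay": 0,"az": 0},{"gripper": 1,"x": 0,"y": 0,"z": 0,"ax": 0,"ay": 0,"az": 0},{"gripper": 1,"x": 0,"y": 0,"z": 0,"ax": 0,"ay": 0,"az": 0},{"gripper": 1,"x": 0,"y": 0,"z": 0,"ax": 0,"ay": 0,"az": 0},{"gripper": 1,"x": 0,"y": 0,"z": 0,"ax": 0,"ay": 0,"az": 0}]'

```text
clock: 15.18
position: [658.6, -102.5, 294.4]
ee_rot: [0.722, -0.692, 0.001, -0.001]
contact_force: [0.3, 0.8, 2.3]
gripper_width: 12.7
grasp_force: 60.7
```

send_rows --targets '[{"gripper": 1,"x": 0,"y": 0,"z": 0.3,"ax": 0,"ay": 0,"az": 0},{"gripper": 1,"x": 0,"y": 0,"z": 0.6,"ax": 0,"ay": 0,"az": 0},{"gripper": 1,"x": 0,"y": 0,"z": 0.7,"ax": 0,"ay": 0,"az": 0},{"gripper": 1,"x": 0,"y": 0,"z": 0.7,"ax": 0,"ay": 0,"az": 0},{"gripper": 1,"x": 0,"y": 0,"z": 0.7,"ax": 0,"ay": 0,"az": 0}]'

```text
clock: 15.6
position: [658.6, -102.5, 262.5]
ee_rot: [0.722, -0.692, 0.001, -0.001]
contact_force: [0.8, 1.0, 2.8]
gripper_width: 12.6
grasp_force: 60.9
```

send_rows --targets '[{"gripper": 1,"x": 0,"y": 0,"z": 0.7,"ax": 0,"ay": 0,"az": 0},{"gripper": 1,"x": 0,"y": 0,"z": 0.7,"ax": 0,"ay": 0,"az": 0},{"gripper": 1,"x": 0,"y": 0,"z": 0.7,"ax": 0,"ay": 0,"az": 0},{"gripper": 1,"x": 0,"y": 0,"z": 0.7,"ax": 0,"ay": 0,"az": 0},{"gripper": 1,"x": 0,"y": 0,"z": 0.7,"ax": 0,"ay": 0,"az": 0}]'

```text
clock: 16.02
position: [658.6, -102.5, 227.5]
ee_rot: [0.722, -0.692, 0.001, -0.0]
contact_force: [3.6, 1.3, 3.7]
gripper_width: 12.5
grasp_force: 60.9
```

send_rows --targets '[{"gripper": 1,"x": 0,"y": 0,"z": 0.7,"ax": 0,"ay": 0,"az": 0},{"gripper": 1,"x": 0,"y": 0,"z": 0.7,"ax": 0,"ay": 0,"az": 0},{"gripper": 1,"x": 0,"y": 0,"z": 0.7,"ax": 0,"ay": 0,"az": 0},{"gripper": 1,"x": 0,"y": 0,"z": 0.6,"ax": 0,"ay": 0,"az": 0},{"gripper": 1,"x": 0,"y": 0,"z": 0.4,"ax": 0,"ay": 0,"az": 0}]'

```text
clock: 16.43
position: [658.6, -102.5, 196.2]
ee_rot: [0.722, -0.692, 0.0, -0.0]
contact_force: [5.2, 1.1, 4.1]
gripper_width: 12.5
grasp_force: 60.8
```

send_rows --targets '[{"gripper": 1,"x": 0,"y": 0,"z": 0.3,"ax": 0,"ay": 0,"az": 0},{"gripper": 1,"x": 0,"y": 0,"z": 0.2,"ax": 0,"ay": 0,"az": 0},{"gripper": 1,"x": 0,"y": 0,"z": 0.2,"ax": 0,"ay": 0,"az": 0},{"gripper": 1,"x": 0,"y": 0,"z": 0.1,"ax": 0,"ay": 0,"az": 0}]'

```text
clock: 16.77
position: [658.6, -102.5, 188.7]
ee_rot: [0.722, -0.692, 0.0, -0.0]
contact_force: [4.9, 0.8, 2.5]
gripper_width: 12.9
grasp_force: 60.8
```

send_rows --targets '[{"gripper": 1,"x": 0,"y": 0,"z": 0.1,"ax": 0,"ay": 0,"az": 0},{"gripper": 1,"x": 0,"y": 0,"z": 0.1,"ax": 0,"ay": 0,"az": 0},{"gripper": 1,"x": 0,"y": 0,"z": 0.1,"ax": 0,"ay": 0,"az": 0}]'

```text
clock: 17.02
position: [658.6, -102.5, 186.0]
ee_rot: [0.722, -0.692, 0.001, -0.0]
contact_force: [4.9, 0.4, 3.7]
gripper_width: 12.5
grasp_force: 60.8
```

send_rows --targets '[{"gripper": 1,"x": 0,"y": 0,"z": 0.1,"ax": 0,"ay": 0,"az": 0},{"gripper": 1,"x": 0,"y": 0,"z": 0.1,"ax": 0,"ay": 0,"az": 0},{"gripper": 1,"x": 0,"y": 0,"z": 0,"ax": 0,"ay": 0,"az": 0}]'

```text
clock: 17.27
position: [658.6, -102.5, 184.5]
ee_rot: [0.722, -0.692, 0.001, -0.0]
contact_force: [4.1, 1.7, 5.1]
gripper_width: 12.5
grasp_force: 61.0
```

send_rows --targets '[{"gripper": 1,"x": 0,"y": 0,"z": 0.1,"ax": 0,"ay": 0,"az": 0},{"gripper": 1,"x": 0,"y": 0,"z": 0,"ax": 0,"ay": 0,"az": 0}]'

```text
clock: 17.43
position: [658.6, -102.5, 184.5]
ee_rot: [0.722, -0.692, 0.001, -0.001]
contact_force: [3.5, 1.9, 7.2]
gripper_width: 12.6
grasp_force: 61.4
```

send_rows --targets '[{"gripper": 1,"x": 0,"y": 0,"z": 0.1,"ax": 0,"ay": 0,"az": 0},{"gripper": 1,"x": 0,"y": 0,"z": 0,"ax": 0,"ay": 0,"az": 0}]'

```text
clock: 17.6
position: [658.6, -102.5, 184.5]
ee_rot: [0.722, -0.692, 0.001, -0.001]
contact_force: [1.3, 2.0, 10.0]
gripper_width: 13.1
grasp_force: 61.9
```

The sash is at its lower stop: z stays constant while the force rises. I release, go up and look.

send_rows --targets '[{"gripper": 0,"x": 0,"y": 0,"z": 0,"ax": 0,"ay": 0,"az": 0},{"gripper": -1,"x": 0,"y": 0,"z": 0,"ax": 0,"ay": 0,"az": 0},{"gripper": -1,"x": 0,"y": 0,"z": 0,"ax": 0,"ay": 0,"az": 0},{"gripper": -1,"x": 0,"y": 0,"z": 0,"ax": 0,"ay": 0,"az": 0},{"gripper": -1,"x": 0,"y": 0,"z": 0,"ax": 0,"ay": 0,"az": 0}]'

```text
clock: 18.02
position: [657.0, -102.8, 180.8]
ee_rot: [0.721, -0.693, -0.001, 0.001]
contact_force: [-0.9, -0.9, 0.0]
gripper_width: 72.5
grasp_force: 0.0
```

send_rows --targets '[{"gripper": -1,"x": 0,"y": 0,"z": -1,"ax": 0,"ay": 0,"az": 0},{"gripper": -1,"x": 0,"y": 0,"z": -2,"ax": 0,"ay": 0,"az": 0},{"gripper": -1,"x": 0,"y": 0,"z": -2.5,"ax": 0,"ay": 0,"az": 0},{"gripper": -1,"x": 0,"y": 0,"z": -2,"ax": 0,"ay": 0,"az": 0},{"gripper": -1,"x": 0,"y": 0,"z": -1,"ax": 0,"ay": 0,"az": 0}]'

```text
clock: 18.43
position: [659.1, -102.9, 271.1]
ee_rot: [0.722, -0.692, 0.002, -0.002]
contact_force: [-0.2, 0.6, 0.3]
gripper_width: 85.4
grasp_force: 0.0
```

Run:
```python
from h import *
m=arm.camera_model('wrist');p,d=shot('wrist','w3.png');T=np.array(m['cam_to_world'])
v,u=np.mgrid[:480,:640]; P=np.stack([(u-m['cx'])/m['fx']*d,(v-m['cy'])/m['fy']*d,d],-1)@T[:3,:3].T+T[:3,3]
P=P[d>0]
H=P[(P[:,2]>190)&(P[:,2]<240)&(abs(P[:,0]-657)<12)&(abs(P[:,1]+103)<60)]
print('bar z',np.median(H[:,2]))
B=P[(abs(P[:,0]-559)<30)&(abs(P[:,1]+26)<30)&(P[:,2]>80)&(P[:,2]<95)]
if len(B): print('post',(B.min(0)+B.max(0))/2)
print(arm.read_state()['position'])
```

```text
bar z 204.64820540527234
post [559.50815645 -26.66306848  84.57870242]
[ 659.53829974 -102.8933892   272.11210061]
```

View pics/w3.png

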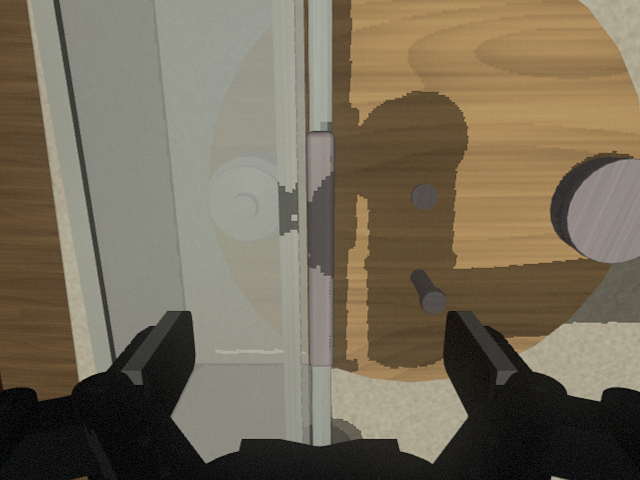

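The wrist view shows the jar upright behind the glass at (245,205) and the handle down at (320,250). The bar top is at 204.6 mm, 110 mm below its raised height. The post is at (432,300) and the tin at (610,210), standing flat.

```bash
python3 -c "
from bench import arm
print(arm.job_done())"
```

```text
the job is handed in; nothing more can be done
None
```

The job is handed in: the white jar stands upright inside the case, the stand is at its clockwise quarter-turn stop, the sash is fully shut, and the arm touched neither the jar, the tin nor the bystanders.

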